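# Push the new medicine carton through the gap to the back of the shelf

## Task

New stock goes to the back: push the medicine carton that lies alone in front through the narrow gap between the two opened vial trays, until it lies squarely against the wooden back board behind them, in the free place straight behind the gap. Only push it with the fingertips: keep it flat on the shelf, never lift it, and leave the other things where they are.

Things in the scene. Friction and masses are not known exactly. Their poses are not given: they have to be found in the camera images.
- carton: the medicine carton to push: flat closed white box with a grey strip towards its far side, alone between robot and trays; 88 mm along its x, 112 mm along its y, 42 mm high, 0.2 to 0.4 kg, slides with a few newtons. Origin: centre of its underside. Its x axis starts within 0.45 rad of world x and should point along the bay's x when it goes through the gap
- bay: the stock place, all of it fixed to the shelf: two open cardboard trays of small glass vials with the gap between them, and a wooden back board behind. Origin: on the shelf surface at the centre of the gap; x points level through the gap to the back board, y along the row to the left. The gap is 120 mm wide (y -60 to +60 mm) and 70 mm long (x -35 to +35 mm). Its x axis is within 0.15 rad of world x
- tray_left (a point): centre of the left tray's underside (bay x 0, y +120 mm). Fixed. Each tray is 70 mm in x, 120 mm in y, its walls 36 mm high, the vials in it up to 55 mm; a thin steel angle with a screwed foot runs on 25 mm beyond its outer end, 30 mm high
- tray_right (a point): centre of the right tray's underside (bay x 0, y -120 mm); same size as the left tray, partly emptied. Fixed
- board (a point): middle of the lower edge of the back board's front face (bay x +135 mm, y 0). The board is fixed, 45 mm high, 20 mm thick, 480 mm long in y
- home (a point): where the carton's origin lies when it is fully home against the board (bay x +91 mm, y 0); the carton's near side is then at bay x +47 mm, 12 mm past the trays
- stock_left: bystander: closed white carton with a grey strip, 75 x 85 x 48 mm high, loose, in the row behind the left tray, 130 to 165 mm to the left (bay y) of the free place's middle. Origin at the centre of its underside
- stock_right: bystander: closed white carton with a blue strip, 75 x 70 x 36 mm high, loose, in the row behind the right tray, 130 to 165 mm to the right of the free place's middle. Origin at the centre of its underside
- jar: bystander: white plastic pill jar with screw cap, 58 mm across, 85 mm high, standing loose to the left of the working place. Origin at the centre of its underside
- vial: bystander: a single small glass vial with metal cap, 24 mm across, 50 mm high, standing loose to the right of the working place. Origin at the centre of its underside
- tape: bystander: roll of white tape lying flat, 100 mm across, 45 mm high, loose, at the far right. Origin at the centre of its underside
- spoon: bystander: steel spoon, 160 mm long, lying loose near the robot on the left. Origin at about its middle, its x along its length
- forceps: bystander: steel dressing forceps, 135 mm long, lying loose near the robot on the right. Origin at the middle, its x along its length
There are look-alikes about, which are no part of the job. Leave any orange or pink look-alike of the carton alone.

How it is judged:
By the outcome, as a careful person would: the job done as asked, in the order asked, and still so for the second after the job is handed in, with the robot touching nothing.
It also fails if it takes over 72 s, if anything falls off the work surface, if the arm or the gripper's body presses on something with over 40 N, if the wrist force passes 120 N, or if a joint passes its speed limit or range.

## Robot

A 6-joint arm with a two-finger parallel gripper is mounted at the origin on the work surface. World frame = base frame: x ahead of the robot, y to its left, z up, the work surface at z = 0. Lengths are in m, angles in rad, forces in N, time in s.
With the tool pointing down it reaches from about 0.325 to 0.9 m from the base axis. Payload 6.1 kg.
Tool frame: the origin (TCP) lies midway between the tips of the shut fingers; the grasp point (between the pads) lies 19 mm behind it; z points along the fingers, y is the direction in which the jaws open and shut (so a half turn about z gives the same grasp; the last joint's range is limited). The gripper opens to 87 mm and grips with 3 to 60 N. Pads are 19 mm wide; open, the fingers measure 117 mm over their backs; the gripper's body (75 mm by 190 mm) begins 51 mm behind the grasp point.
Start: joints at [1.069, 0.22, 1.526, -0, 1.395, -0.126], TCP at [0.229, 0.581, 0.223] pointing down, gripper open.
Joint ranges: [-2.98, 2.98], [-0.91, 2.08], [0.09, 2.57], [-1.24, 4.39], [0.2, 2.65], [-2.68, 2.68]. Speed limits (rad/s): [2.57, 2.57, 3.01, 3.14, 3.14, 3.14].

## Interface

Orientations are given as a rotation vector (axis times angle).
In Python, from plant import env gives the robot as it stands. The module is installed in compiled form; this text tells all that it offers.
- The arm moves only by the tool move_arm, never from a script. Its arguments are lists of equal length, an entry for each row: "delta_pos": the shift along the tool's x, y, z in m, a list of three; "rotation": the turn, a rotation vector about the tool's x, y, z in rad, a list of three. A call has 1 to 5 rows; each row is the pose to reach, as a shift and turn from the pose measured when the call began, along the tool's axes at that moment; what a row does not reach only later rows make up. A row lasts 1/12 s, in which the tool goes at most 41.7 mm and 7.16 degrees, less where a joint would pass 70% of its speed; a pose out of reach is approached as far as the arm can. A call with a gripper value outside its range is refused whole. "hand" is the closure, from 0 (fully open) to 1 (shut), set as the call begins (left out, the last holds). The fingers move at their own pace and stop on an object; "squeeze" is the grip in N (left out, the last holds). Time passes only in rows, so rows that repeat a pose let the fingers close. It gives the time, the measured TCP pose, the force and the opening at its end, in the units of the state.
- env.observe(): the state, without advancing time (a new reading comes with each control period).
- env.get_image(name): name is "scene" or "top"; returns (picture, depth): 384x512x3 uint8, red, green, blue; 384x512 float32, m along the optical axis (not along the pixel's ray), 0 where there is no reading.
- env.get_calibration(name): a dict with "fx", "fy", "cx", "cy" (pixels), "R" (3x3) and "t" (3): a world point X has camera coordinates R X + t. Camera axes: x right, y down, z forward; pixel columns grow to the right and rows downward; lengths in m; the calibration is good to about 2 mm. A picture is of the moment at which its call begins. get_calibration takes no time and is no camera call.
- env.hand_in(): hands the job in, once; it reports no verdict.
The state is a dict: "time": time; "joint_positions": joint angles; "qvel": joint speeds; "joint_torque": joint torques, N m; "position": TCP position; "tool_rot": TCP orientation; "contact_force": force on the tool from outside, world axes, zero at the start; "moment": the same for the moment, N m; "gripper_width": finger opening in m.
Only numpy, scipy, OpenCV 4.12 (cv2) and the standard library are available. Lean on these libraries where they do the work, as an engineer would, in place of code of your own. Each camera call takes 0.05 s, during which the arm holds its last target.

## Working session

There is one attempt and no reset: what is moved stays moved. The work goes in short steps, Python scripts to look and compute and a tool call to move; the robot and the scene stay as the last step left them, time stands still between calls to the robot, and variables do not carry over. Pictures are saved under pics/ and viewed, and the job is handed in when it is done.

Besides the shell and the picture viewer there is one more tool, called after "Emit:" by a JSON object that holds its "fn" and its "kwargs". move_arm: Moves the arm, as the interface text tells. Its arguments: {"type":"object","properties":{"delta_pos":{"type":"array"},"rotation":{"type":"array"},"hand":{"type":"number"},"squeeze":{"type":"number"}},"required":["delta_pos","rotation"]}

```bash
mkdir -p pics; ls; python3 - <<'E'
from plant import env
import cv2,numpy as np
print(env.observe())
for n in ("scene","top"):
    p,d=env.get_image(n); cv2.imwrite(f"pics/{n}0.png",p[:,:,::-1]); np.savez(f"{n}0.npz",p=p,d=d)
    print(n,env.get_calibration(n),(d==0).mean())
E
```

```text
pics
{'time': 0.0, 'joint_positions': array([ 1.06892834e+00,  2.21199736e-01,  1.52760770e+00, -2.01671954e-05,
        1.39472523e+00, -1.26119751e-01]), 'qvel': array([ 4.98897203e-05, -4.19706675e-04,  7.00492271e-04, -3.73821712e-04,
       -7.97337181e-04, -1.49719691e-04]), 'joint_torque': array([-1.10700176e-05, -4.94610214e+01, -3.87378681e+01,  6.99078734e-02,
        5.71860373e-02, -1.51862241e-04]), 'position': array([0.22907288, 0.58083342, 0.22145543]), 'tool_rot': array([-5.86643801e-01, -3.08574126e+00,  2.90745618e-03]), 'contact_force': array([ 0.23190269, -0.52222552, -0.38066672]), 'moment': array([-0.03956109, -0.01194432, -0.00050448]), 'gripper_width': 0.08731397791913678}
scene {'fx': 447.1280921978487, 'fy': 447.1280921978487, 'cx': 258.2400545188946, 'cy': 184.93702814437071, 'R': array([[-0.71377986,  0.7002015 , -0.01536766],
       [ 0.60355992,  0.60383682, -0.5206693 ],
       [-0.35529386, -0.38091857, -0.85362013]]), 't': array([ 0.33795804, -0.25041305,  1.52338357])} 0.0038655598958333335
top {'fx': 354.34443232681616, 'fy': 354.34443232681616, 'cx': 253.52279595403695, 'cy': 189.74243397506586, 'R': array([[-2.76125711e-02, -9.99618677e-01,  2.16050469e-04],
       [-9.80977868e-01,  2.70561080e-02, -1.92224839e-01],
       [ 1.92145694e-01, -5.51976276e-03, -9.81350888e-01]]), 't': array([-0.00105594,  0.47413938,  0.91215556])} 0.004038492838541667
```

View pics/scene0.png

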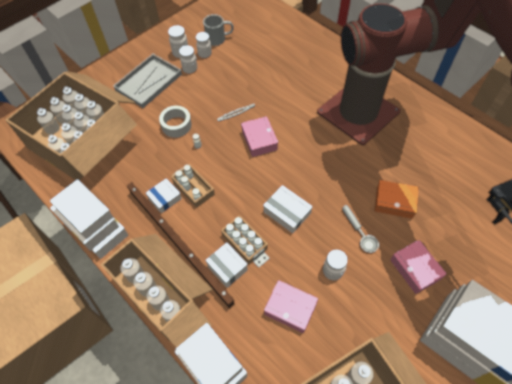

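View pics/top0.png

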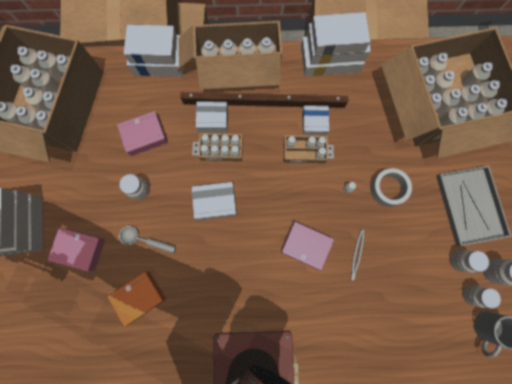

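The carton is the white box with the grey strip at top (214,201) / scene (288,208). The similar grey-strip box at top (211,115) stands behind the left tray, so that is stock_left. The pink boxes at (308,245), (141,132) and (75,250) and the orange one at (135,298) are look-alikes. The gap is near top (263,148). Next I'll confirm this in a crop and measure.

```bash
cat > h.py <<'E'
import numpy as np,cv2
from plant import env
def pts(n,d):
    c=env.get_calibration(n); v,u=np.mgrid[0:384,0:512]
    P=np.stack([(u-c['cx'])/c['fx']*d,(v-c['cy'])/c['fy']*d,d],-1)
    X=(P-c['t'])@c['R']; X[d==0]=np.nan; return X
def ray(n,uv,z):
    c=env.get_calibration(n); uv=np.atleast_2d(uv).astype(float)
    D=np.c_[(uv[:,0]-c['cx'])/c['fx'],(uv[:,1]-c['cy'])/c['fy'],np.ones(len(uv))]@c['R']
    o=-c['R'].T@c['t']; return o+D*((z-o[2])/D[:,2])[:,None]
def proj(n,X):
    c=env.get_calibration(n); Y=np.atleast_2d(X)@c['R'].T+c['t']
    return Y[:,:2]/Y[:,2:]*[c['fx'],c['fy']]+[c['cx'],c['cy']]
E
python3 - <<'E'
from h import *
for n,(x0,x1,y0,y1) in dict(top=(160,370,80,240),scene=(120,330,140,290)).items():
    f=np.load(n+'0.npz'); p=f['p']
    cv2.imwrite(f'pics/{n}_crop0.png',cv2.resize(p[y0:y1,x0:x1,::-1],None,fx=3.7,fy=3.7,interpolation=cv2.INTER_CUBIC))
    X=pts(n,f['d']); z=X[...,2]
    flat=(np.abs(z)<.01); print(n,'table z',np.nanmedian(z[flat]))
    for nm,lo,hi in (('carton/stock',.030,.056),):
        m=((z>lo)&(z<hi)).astype(np.uint8)
        k,l,s,c=cv2.connectedComponentsWithStats(m)
        for i in range(1,k):
            if s[i,4]<120 : continue
            q=X[l==i]; cen=q.mean(0)
            if not(.25<cen[0]<.85 and abs(cen[1])<.35): continue
            r=cv2.minAreaRect(q[:,:2].astype(np.float32)*1000)
            print(c[i].round(),s[i,4],cen.round(3),'zmed',np.median(q[:,2]).round(3),r)
E
```

```text
top table z 0.00032434085726319695
[154.  68.] 232 [0.842 0.266 0.044] zmed 0.044 ((839.8744506835938, 265.487060546875), (148.86412048339844, 10.154205322265625), 87.3573226928711)
[239.  85.] 190 [0.778 0.019 0.053] zmed 0.053 ((778.9265747070312, 15.982528686523438), (10.848214149475098, 228.71897888183594), 1.9607123136520386)
[245. 104.] 2272 [0.723 0.004 0.045] zmed 0.046 ((701.956787109375, -48.761688232421875), (478.55419921875, 109.11325073242188), 86.98533630371094)
[316. 118.] 638 [ 0.678 -0.198  0.036] zmed 0.036 ((678.530029296875, -197.8579864501953), (69.84843444824219, 75.46551513671875), 87.7141342163086)
[140. 131.] 1252 [0.65  0.298 0.042] zmed 0.042 ((652.1236572265625, 299.53070068359375), (90.48137664794922, 113.07195281982422), 18.817548751831055)
[220. 145.] 713 [0.603 0.077 0.043] zmed 0.039 ((606.8548583984375, 77.26588439941406), (122.5728988647461, 72.19576263427734), 86.80001831054688)
[309. 146.] 487 [ 0.595 -0.171  0.041] zmed 0.037 ((594.4569091796875, -163.47254943847656), (120.61417388916016, 71.79934692382812), 86.76411437988281)
[213. 200.] 1352 [0
[... 813 characters left out ...]
med 0.045 ((743.7572631835938, -48.17259216308594), (480.40240478515625, 21.051076889038086), 87.00250244140625)
[288. 206.] 1127 [0.452 0.1   0.042] zmed 0.043 ((450.3619384765625, 97.51231384277344), (91.04744720458984, 113.80110931396484), 4.675729274749756)
[244. 237.] 718 [0.608 0.083 0.042] zmed 0.039 ((604.88671875, 78.70091247558594), (125.01335144042969, 71.87394714355469), 86.44587707519531)
[226. 263.] 924 [0.695 0.105 0.048] zmed 0.048 ((692.9883422851562, 101.85308074951172), (88.0218276977539, 77.42821502685547), 87.6303482055664)
[291. 304.] 1553 [0.653 0.303 0.042] zmed 0.043 ((651.4227905273438, 301.3149108886719), (89.21502685546875, 112.53968048095703), 19.532854080200195)
```

```bash
python3 -c "import cv2;print(cv2.imread('pics/top_crop0.png').shape)"
```

```text
(592, 777, 3)
```

View pics/top_crop0.png

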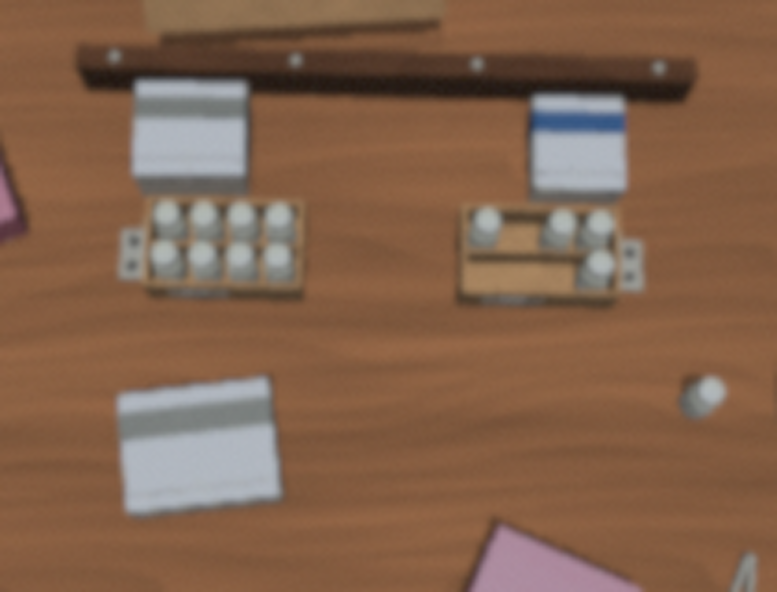

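View pics/scene_crop0.png

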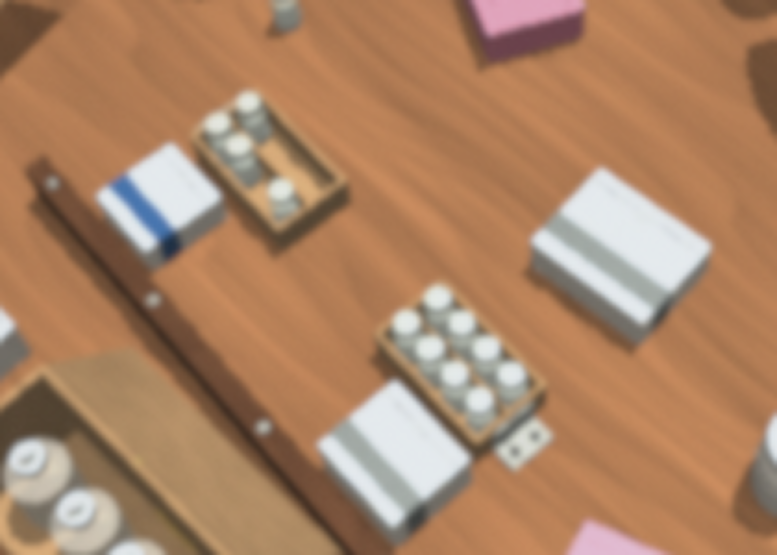

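Both views confirm it. The carton is at about (0.451, 0.097) with yaw +4.75°. The bay is at about (0.5995, -0.042) with yaw -3.0°. First I'll push the carton sideways on its left face, then through the gap. The pink box at (307,245) is a decoy and gets left alone.

```bash
cat >> h.py <<'E'
from scipy.spatial.transform import Rotation as Ro
A=-0.052; G=np.array([.5995,-.042]); EX=np.array([np.cos(A),np.sin(A)]); EY=np.array([-np.sin(A),np.cos(A)])
def w(bx,by): return G+bx*EX+by*EY
def plan(p,yaw):
    s=env.observe(); R=Ro.from_rotvec(s['tool_rot']); 
    y=np.array([np.cos(yaw),np.sin(yaw),0]); z=np.array([0,0,-1.]); T=Ro.from_matrix(np.stack([np.cross(y,z),y,z],1))
    print('at',s['position'].round(4),'yaw',np.arctan2(*R.as_matrix()[[1,0],1]).round(4),'t',s['time'],'F',s['contact_force'].round(2),'w',s['gripper_width'])
    print('tgt',np.round(p,4),'delta',R.inv().apply(np.array(p)-s['position']).round(4),'rot',(R.inv()*T).as_rotvec().round(4))
E
python3 - <<'E'
from h import *
f=np.load('top0.npz'); X=pts('top',f['d']); z=X[...,2]
m=(z>.075)&(z<.1)&(X[...,0]>.3)&(X[...,0]<.6)&(X[...,1]>.2)&(X[...,1]<.4); print('jar',X[m].mean(0))
m=(z>.075)&(X[...,0]>.3)&(X[...,0]<.65)&(abs(X[...,1])<.25);print(m.sum())
plan([*w(-.1558,.222),.2],A)
E
```

```text
jar [0.49133552 0.30797076 0.08459048]
0
at [0.2291 0.5809 0.2215] yaw 1.195 t 0.1 F [ 0.8  -0.26 -0.26] w 0.08739025241863495
tgt [0.4554 0.1878 0.2   ] delta [-0.3548 -0.2825  0.022 ] rot [-1.700e-03  9.000e-04  1.247e+00]
```

Emit:
{"fn": "move_arm", "kwargs": {"delta_pos": [[-0.028,-0.022,0],[-0.056,-0.045,0],[-0.084,-0.067,0],[-0.112,-0.09,0],[-0.14,-0.112,0]], "rotation": [[0,0,0.1],[0,0,0.2],[0,0,0.3],[0,0,0.4],[0,0,0.5]], "hand": 0.4}}

```text
time: 0.52
position: [0.3183, 0.4236, 0.2211]
tool_rot: [-1.338, -2.842, 0.004]
contact_force: [0.2, 0.0, -0.3]
gripper_width: 0.0614
```

```bash
python3 -c "
from h import *
plan([*w(-.1558,.222),.2],A)"
```

```text
at [0.3183 0.4236 0.2211] yaw 0.6907 t 0.5167 F [ 0.23  0.01 -0.26] w 0.061435066321416314
tgt [0.4554 0.1878 0.2   ] delta [-0.2691 -0.0445  0.0215] rot [-0.0022  0.0018  0.7427]
```

Emit:
{"fn": "move_arm", "kwargs": {"delta_pos": [[-0.036,-0.006,0],[-0.072,-0.012,0],[-0.108,-0.018,0.005],[-0.144,-0.024,0.01],[-0.18,-0.03,0.015]], "rotation": [[0,0,0.1],[0,0,0.2],[0,0,0.3],[0,0,0.4],[0,0,0.5]]}}

```text
time: 0.93
position: [0.4102, 0.264, 0.206]
tool_rot: [2.005, 2.418, -0.004]
contact_force: [0.0, 0.0, 0.2]
gripper_width: 0.0521
```

```bash
python3 -c "
from h import *
plan([*w(-.1558,.222),.2],A)"
```

```text
at [0.4102 0.264  0.206 ] yaw 0.1859 t 0.9333 F [0.01 0.03 0.18] w 0.05211195744487627
tgt [0.4554 0.1878 0.2   ] delta [-0.0833  0.0304  0.0061] rot [-0.0016  0.0022  0.2379]
```

Emit:
{"fn": "move_arm", "kwargs": {"delta_pos": [[-0.03,0.01,0],[-0.06,0.02,0],[-0.083,0.03,0.005],[-0.083,0.03,0.006],[-0.083,0.03,0.006]], "rotation": [[0,0,0.08],[0,0,0.16],[0,0,0.238],[-0.0016,0.002,0.238],[-0.0016,0.002,0.238]]}}

```text
time: 1.35
position: [0.4549, 0.1869, 0.1993]
tool_rot: [-2.28, -2.16, 0.002]
contact_force: [0.2, 1.3, 0.3]
gripper_width: 0.052
```

```bash
python3 -c "
from h import *
plan([*w(-.1558,.222),.015],A)"
```

```text
at [0.4549 0.1869 0.1993] yaw -0.0542 t 1.35 F [0.24 1.28 0.31] w 0.05202067037047722
tgt [0.4554 0.1878 0.015 ] delta [0.001  0.0008 0.1843] rot [-0.0017  0.0003 -0.0022]
```

Tool x now points to bay -y reversed (tool -x is the push direction). I'll descend, slowing near the end.

Emit:
{"fn": "move_arm", "kwargs": {"delta_pos": [[0.001,0,0.04],[0.001,0,0.08],[0.001,0,0.115],[0.001,0,0.145],[0.001,0,0.165]], "rotation": [[0,0,0],[0,0,0],[0,0,0],[0,0,0],[0,0,-0.002]]}}

```text
time: 1.77
position: [0.4516, 0.1885, 0.0309]
tool_rot: [-2.273, -2.163, 0.008]
contact_force: [0.0, 0.0, 0.4]
gripper_width: 0.0524
```

```bash
python3 -c "
from h import *
plan([*w(-.1558,.222),.015],A)
p,d=env.get_image('top'); cv2.imwrite('pics/top1.png',cv2.resize(p[80:240,120:330,::-1],None,fx=3.5,fy=3.5))"
```

```text
at [0.4516 0.1885 0.0309] yaw -0.0495 t 1.7667 F [0.01 0.04 0.41] w 0.052424145168205545
tgt [0.4554 0.1878 0.015 ] delta [-0.0005  0.004   0.0159] rot [-0.0063  0.0013  0.0026]
```

View pics/top1.png

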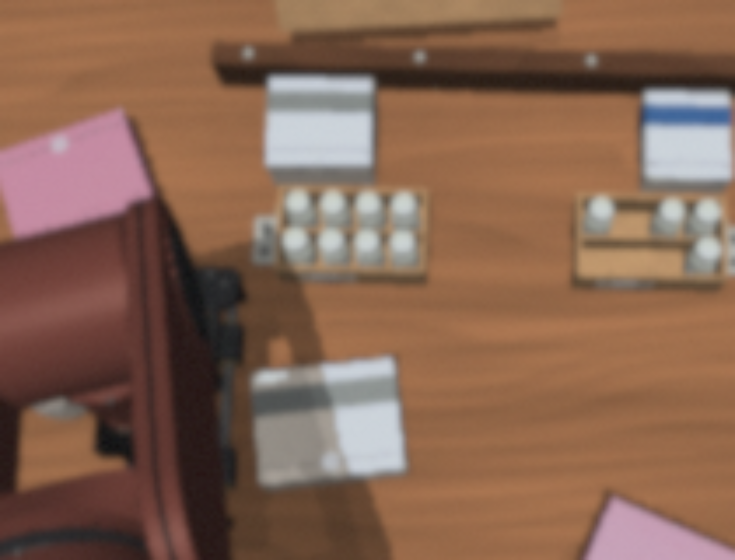

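Emit:
{"fn": "move_arm", "kwargs": {"delta_pos": [[0,0.002,0.008],[0,0.004,0.015],[-0.004,0.004,0.015],[-0.01,0.004,0.015],[-0.016,0.004,0.015]], "rotation": [[0,0,0],[-0.006,0.001,0.0026],[-0.006,0.001,0.0026],[-0.006,0.001,0.0026],[-0.006,0.001,0.0026]]}}

```text
time: 2.23
position: [0.4531, 0.1717, 0.0142]
tool_rot: [-2.276, -2.163, 0.005]
contact_force: [0.4, -0.4, -0.4]
gripper_width: 0.0521
```

```bash
python3 -c "
from h import *
plan([*w(-.1558,.0655),.015],A)"
```

```text
at [0.4531 0.1717 0.0142] yaw -0.0508 t 2.2333 F [ 0.42 -0.4  -0.43] w 0.052109938644763196
tgt [0.4473 0.0315 0.015 ] delta [-0.1403  0.0013 -0.0006] rot [-0.003   0.0013  0.0012]
```

Emit:
{"fn": "move_arm", "kwargs": {"delta_pos": [[-0.007,0.001,-0.0006],[-0.014,0.001,-0.0006],[-0.021,0.001,-0.0006],[-0.028,0.001,-0.0006],[-0.035,0.001,-0.0006]], "rotation": [[0,0,0.001],[-0.003,0.001,0.001],[-0.003,0.001,0.001],[-0.003,0.001,0.001],[-0.003,0.001,0.001]]}}

```text
time: 2.65
position: [0.4529, 0.1362, 0.0155]
tool_rot: [2.279, 2.162, 0.002]
contact_force: [0.2, 3.2, 3.1]
gripper_width: 0.0521
```

```bash
python3 -c "
from h import *
plan([*w(-.1558,.0655),.015],A)
p,d=env.get_image('top'); cv2.imwrite('pics/top2.png',cv2.resize(p[80:240,120:330,::-1],None,fx=3.5,fy=3.5))"
```

```text
at [0.4529 0.1362 0.0155] yaw -0.0525 t 2.65 F [0.21 3.22 3.06] w 0.052136131028882204
tgt [0.4473 0.0315 0.015 ] delta [-1.048e-01 -1.000e-04  4.000e-04] rot [ 0.0011 -0.0005 -0.0005]
```

View pics/top2.png

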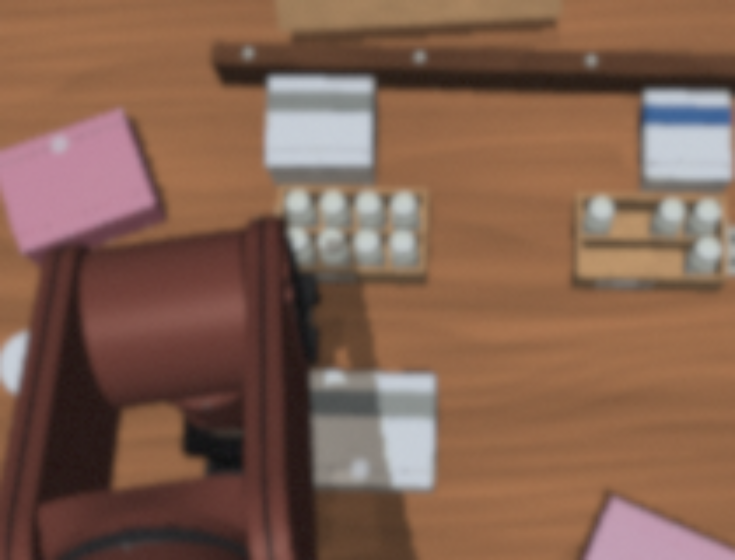

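The carton's top edges now run parallel to the bay (right face at u≈437 in the crop), and the push force is 3 N. Continuing.

Emit:
{"fn": "move_arm", "kwargs": {"delta_pos": [[-0.008,0,0],[-0.016,0,0],[-0.024,0,0],[-0.032,0,0],[-0.04,0,0]], "rotation": [[0,0,0],[0,0,0],[0,0,0],[0,0,0],[0,0,0]]}}

```text
time: 3.12
position: [0.4502, 0.0942, 0.015]
tool_rot: [2.279, 2.162, -0.001]
contact_force: [-0.5, 1.4, 0.3]
gripper_width: 0.0519
```

Emit:
{"fn": "move_arm", "kwargs": {"delta_pos": [[-0.008,0,0],[-0.016,0,0],[-0.024,0,0],[-0.032,0,0],[-0.04,0,0]], "rotation": [[0,0,0],[0,0,0],[0,0,0],[0,0,0],[0,0,0]]}}

```text
time: 3.53
position: [0.4479, 0.0535, 0.015]
tool_rot: [2.279, 2.162, -0.001]
contact_force: [1.0, 2.8, 1.1]
gripper_width: 0.0521
```

```bash
cat >> h.py <<'E'
def rects(n,tag):
    p,d=env.get_image(n); cv2.imwrite(f'pics/{n}_{tag}.png',cv2.resize(p[80:240,140:350,::-1] if n=='top' else p[130:300,130:340,::-1],None,fx=3.5,fy=3.5))
    X=pts(n,d); z=X[...,2]; m=((z>.034)&(z<.050)).astype(np.uint8)
    hsv=cv2.cvtColor(p,cv2.COLOR_RGB2HSV); m&=(hsv[...,1]<70).astype(np.uint8)
    k,l,s,c=cv2.connectedComponentsWithStats(m)
    for i in range(1,k):
        if s[i,4]<250: continue
        q=X[l==i]; r=cv2.minAreaRect(q[:,:2].astype(np.float32)*1000); ce=np.array(r[0])/1000-G
        if abs(ce@EX)>.3 or abs(ce@EY)>.2: continue
        print(n,'bay xy mm',(1000*np.array([ce@EX,ce@EY])).round(1),'size',np.round(r[1],1),'ang rel bay',round(r[2]-np.degrees(A),2),'world',np.round(r[0],1),s[i,4])
E
python3 -c "
from h import *
plan([*w(-.1558,.0655),.015],A)
rects('top',3);rects('scene',3)"
```

```text
at [0.4479 0.0535 0.015 ] yaw -0.0526 t 3.5333 F [1.01 2.75 1.08] w 0.05208554928425046
tgt [0.4473 0.0315 0.015 ] delta [-0.022   0.0005  0.    ] rot [-0.0003  0.0008 -0.0006]
top bay xy mm [ 86.8 146.6] size [85.2 76.2] ang rel bay 91.84 world [693.8  99.9] 705
top bay xy mm [  74.8 -151.4] size [69.5 51.4] ang rel bay 90.45 world [ 666.4 -197. ] 339
top bay xy mm [-161.2   -0. ] size [69.9 88.1] ang rel bay 90.7 world [438.5 -33.7] 845
top bay xy mm [-271.5 -124.7] size [113.2  88.1] ang rel bay 66.85 world [ 321.9 -152.4] 1445
scene bay xy mm [-163.    -6.8] size [59.4 89.7] ang rel bay 87.74 world [436.4 -40.3] 393
scene bay xy mm [  86.2 -149.2] size [72.  75.1] ang rel bay 90.05 world [ 677.8 -195.5] 355
scene bay xy mm [ 85.6 148.8] size [87.  76.2] ang rel bay 91.03 world [692.7 102.2] 676
```

View pics/top_3.png

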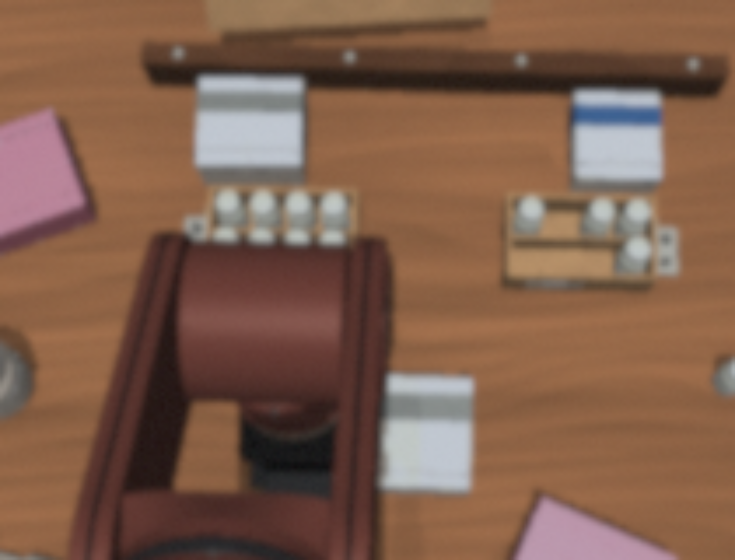

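View pics/scene_3.png

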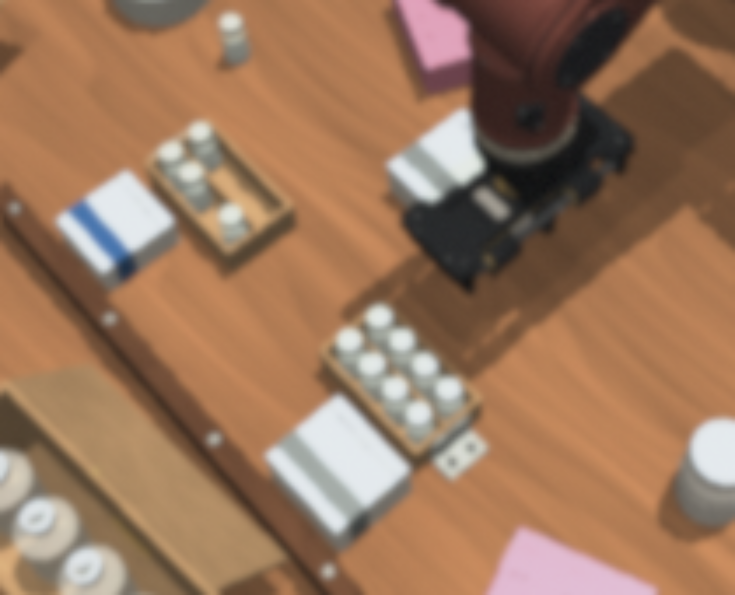

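Right face is at bay y ≈ -35 mm, so the carton's centre is at about +21 mm. Pushing 21 mm more.

Emit:
{"fn": "move_arm", "kwargs": {"delta_pos": [[-0.007,0,0],[-0.013,0,0],[-0.018,0,0],[-0.021,0,0],[-0.0212,0,0]], "rotation": [[0,0,0],[0,0,0],[0,0,0],[0,0,0],[0,0,0]]}}

```text
time: 4.05
position: [0.4466, 0.031, 0.0149]
tool_rot: [2.28, 2.16, -0.003]
contact_force: [0.2, -0.1, -0.4]
gripper_width: 0.0523
```

```bash
python3 -c "
from h import *
plan([*w(-.1558,.0655),.015],A)
rects('top',4)"
```

```text
at [0.4466 0.031  0.0149] yaw -0.054 t 4.05 F [ 0.17 -0.14 -0.38] w 0.05227649084166797
tgt [0.4473 0.0315 0.015 ] delta [ 0.0005  0.0007 -0.0001] rot [-0.0007  0.002  -0.002 ]
top bay xy mm [ 86.7 146.7] size [85.1 76.8] ang rel bay 91.18 world [693.7 100. ] 719
top bay xy mm [  75.2 -151.2] size [68.9 50.8] ang rel bay 89.86 world [ 666.7 -196.9] 355
top bay xy mm [-161.   -25.5] size [62.2 88.1] ang rel bay 90.63 world [437.3 -59.1] 744
top bay xy mm [-271.3 -124.5] size [112.5  88.6] ang rel bay 66.95 world [ 322.1 -152.2] 1440
```

Carton's right face is at -56.6 mm, so it is centred within about 1 mm. Back off to the left and lift.

Emit:
{"fn": "move_arm", "kwargs": {"delta_pos": [[0.015,0,0],[0.035,0,0],[0.05,0,-0.03],[0.06,0,-0.07],[0.06,0,-0.11]], "rotation": [[0,0,0],[0,0,0],[0,0,0],[0,0,0],[0,0,0]]}}

```text
time: 4.52
position: [0.4483, 0.0929, 0.1248]
tool_rot: [-2.277, -2.162, 0.007]
contact_force: [1.0, 0.0, 0.4]
gripper_width: 0.0526
```

```bash
python3 -c "
from h import *
plan([*w(-.238,0),.12],A+np.pi/2)
plan([*w(-.238,0),.12],A-np.pi/2)
rects('top',5);rects('scene',5)"
```

```text
at [0.4483 0.0929 0.1248] yaw -0.0521 t 4.5167 F [0.96 0.02 0.43] w 0.05261064611367802
tgt [ 0.3618 -0.0296  0.12  ] delta [-0.1268 -0.0799  0.0054] rot [-0.0051 -0.0019 -1.5709]
at [0.4483 0.0929 0.1248] yaw -0.0521 t 4.5167 F [0.96 0.02 0.43] w 0.05261064611367802
tgt [ 0.3618 -0.0296  0.12  ] delta [-0.1268 -0.0799  0.0054] rot [-0.0019  0.0051  1.5707]
top bay xy mm [ 87.2 146.9] size [85.3 75.6] ang rel bay 90.63 world [694.2 100.2] 594
top bay xy mm [  74.8 -151.4] size [69.  50.5] ang rel bay 90.39 world [ 666.3 -197. ] 354
top bay xy mm [-161.2   -1.3] size [110.5  88.3] ang rel bay 90.46 world [438.4 -34.9] 1345
top bay xy mm [-271.3 -124.6] size [112.5  88.6] ang rel bay 67.0 world [ 322.1 -152.3] 1442
scene bay xy mm [-267.6 -109.6] size [75.  80.7] ang rel bay 65.33 world [ 326.6 -137.5] 294
scene bay xy mm [-162.2   -1. ] size [113.5  89.3] ang rel bay 90.13 world [437.5 -34.6] 500
scene bay xy mm [  86.1 -148.3] size [73.4 75.2] ang rel bay 90.17 world [ 677.8 -194.6] 353
scene bay xy mm [ 85.6 148.8] size [87.4 76.3] ang rel bay 91.37 world [692.7 102.1] 670
```

```bash
python3 - <<'E'
from h import *
f=np.load('top0.npz')
q=np.array([[303,290],[304,200],[459,300],[463,206]])/3.7+[160,80]-0.36
P=ray('top',q,.036)[:,:2]-G; print((1000*np.c_[P@EX,P@EY]).round(1))
for n in('top','scene'):
    f=np.load(n+'0.npz');X=pts(n,f['d']);B=X[...,:2]-G;bx=B@EX;by=B@EY;z=X[...,2]
    m=(z>.015)&(z<.042)&(abs(bx)<.03)&(abs(by)<.1)
    for s in(1,-1):
        k=m&(s*by>0)&(s*by<.075)
        rows=[ (1000*by[v][k[v]]*s).min() for v in range(384) if k[v].sum()>1] if n=='top' else [np.percentile(1000*by[k]*s,[1,3,10])]
        print(n,s,np.round(rows,1))
    m=(z>.025)&(z<.07)&(abs(by)<.1)&(abs(by)>.055)&(abs(bx)<.06)
    print(np.percentile(bx[m&(by>0)],[1,99]),np.percentile(bx[m&(by<0)],[1,99]))
    m=(z>.041)&(z<.05)&(abs(by)<.07)&(bx>.09);print('board top x',np.percentile(bx[m],[2,98]))
E
```

```text
[[-35.8  56.9]
 [ 35.3  58.3]
 [-40.7 -60.4]
 [ 33.5 -62.9]]
top 1 [60.1 59.9 60.  59.9 59.6 59.7 59.5 59.4 59.4 59.5 59.  59.  58.9 59.
 58.8 58.6 58.6 58.6]
top -1 [61.5 61.6 61.3 61.5 61.6 61.3 61.9 61.7 61.7 61.3 61.5 61.7 61.8 61.3
 61.6 61.6 61.7 61.5 61.7 61.8]
[-0.03430517  0.03415658] [-0.03442012  0.03525105]
board top x [0.13527028 0.33598543]
scene 1 [[58.6 58.8 60. ]]
scene -1 [[58.  58.2 58.8]]
[-0.03579282  0.03448945] [-0.03523868  0.03441612]
board top x [0.13498826 0.32012433]
```

Carton is now about (-161.5, -1) mm in the bay frame and turned +0.4°. The measured gap centre is about y -0.5 mm, so it is well aligned. I'll turn the tool 90° and go behind the carton.

Emit:
{"fn": "move_arm", "kwargs": {"delta_pos": [[-0.025,-0.016,0],[-0.05,-0.032,0],[-0.075,-0.048,0],[-0.1,-0.064,0],[-0.127,-0.08,0]], "rotation": [[0,0,-0.11],[0,0,-0.22],[0,0,-0.33],[0,0,-0.44],[0,0,-0.55]]}}

```text
time: 5.03
position: [0.3681, -0.0301, 0.1305]
tool_rot: [1.598, 2.692, 0.006]
contact_force: [-0.4, -0.3, 1.0]
gripper_width: 0.0525
```

Emit:
{"fn": "move_arm", "kwargs": {"delta_pos": [[0,0,0],[0,0,0],[0,0,0],[0,0,0],[0,0,0]], "rotation": [[0,0,-0.11],[0,0,-0.22],[0,0,-0.33],[0,0,-0.44],[0,0,-0.55]]}}

```text
time: 5.45
position: [0.3678, -0.0304, 0.1301]
tool_rot: [0.799, 3.026, 0.0]
contact_force: [0.5, 0.7, -0.8]
gripper_width: 0.0519
```

```bash
python3 -c "
from h import *
plan([*w(-.238,-0.0008),.12],A+np.pi/2)"
```

```text
at [ 0.3678 -0.0304  0.1301] yaw 1.0547 t 5.45 F [ 0.49  0.66 -0.78] w 0.05189894870286955
tgt [ 0.3618 -0.0304  0.12  ] delta [ 0.0053 -0.0031  0.0101] rot [ 0.0006  0.0116 -0.4641]
```

Emit:
{"fn": "move_arm", "kwargs": {"delta_pos": [[0.005,-0.003,0],[0.005,-0.003,0],[0.005,-0.003,0.005],[0.005,-0.003,0.01],[0.005,-0.003,0.01]], "rotation": [[0,0.002,-0.11],[0,0.004,-0.22],[0,0.008,-0.33],[0,0.011,-0.44],[0,0.0116,-0.464]]}}

```text
time: 5.87
position: [0.3613, -0.0304, 0.1189]
tool_rot: [-0.075, -3.139, -0.001]
contact_force: [0.1, -0.4, -0.9]
gripper_width: 0.0522
```

```bash
python3 -c "
from h import *
plan([*w(-.238,-0.0008),.015],A+np.pi/2);print(env.observe()['joint_positions'])"
```

```text
at [ 0.3613 -0.0304  0.1189] yaw 1.5231 t 5.8667 F [ 0.15 -0.45 -0.91] w 0.052155397070905836
tgt [ 0.3618 -0.0304  0.015 ] delta [-0.0006 -0.      0.1039] rot [ 0.0006 -0.0018  0.0044]
[-3.02740519e-01 -3.53753690e-01  2.27179299e+00  2.00450950e-04
  1.22541038e+00 -1.82595565e+00]
```

Emit:
{"fn": "move_arm", "kwargs": {"delta_pos": [[0,0,0.025],[0,0,0.05],[0,0,0.075],[0,0,0.09],[0,0,0.1]], "rotation": [[0,0,0.002],[0,-0.001,0.004],[0,-0.002,0.004],[0,-0.002,0.004],[0,-0.002,0.004]]}}

```text
time: 6.28
position: [0.3595, -0.03, 0.0169]
tool_rot: [-0.085, -3.138, -0.002]
contact_force: [-0.4, 0.5, 0.1]
gripper_width: 0.0522
```

```bash
python3 -c "
from h import *
plan([*w(-.218,-0.0008),.015],A+np.pi/2);rects('top',6)"
```

```text
at [ 0.3595 -0.03    0.0169] yaw 1.5166 t 6.2833 F [-0.44  0.54  0.07] w 0.05216404800759753
tgt [ 0.3818 -0.0315  0.015 ] delta [-0.0223 -0.0003  0.0018] rot [ 0.0012 -0.0029 -0.0022]
top bay xy mm [ 87.  146.9] size [85.3 76. ] ang rel bay 90.79 world [694.  100.2] 709
top bay xy mm [  74.2 -151.3] size [69.3 50. ] ang rel bay 90.43 world [ 665.8 -197. ] 348
top bay xy mm [-275.2 -133.4] size [93.1 88.1] ang rel bay 66.57 world [ 317.8 -161. ] 1039
```

View pics/top_6.png

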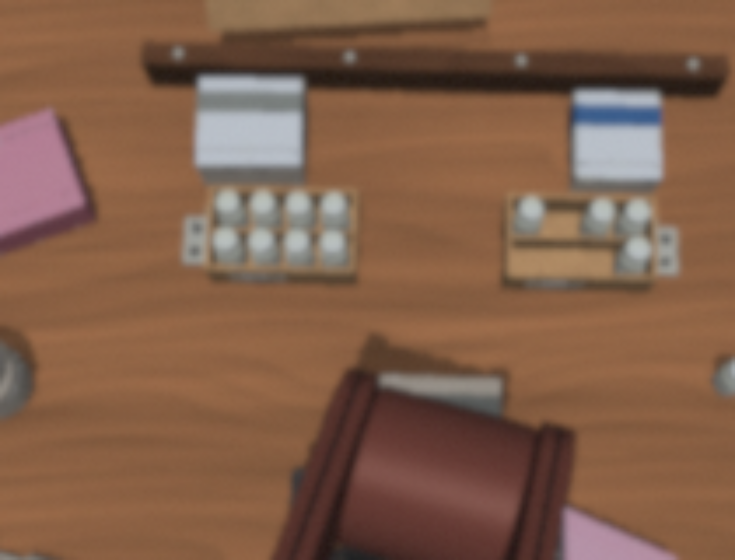

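Emit:
{"fn": "move_arm", "kwargs": {"delta_pos": [[-0.006,0,0.002],[-0.012,0,0.002],[-0.018,0,0.002],[-0.023,0,0.002],[-0.03,0,0.002]], "rotation": [[0,-0.001,-0.001],[0.001,-0.003,-0.002],[0.001,-0.003,-0.002],[0.001,-0.003,-0.002],[0.001,-0.003,-0.002]]}}

```text
time: 6.75
position: [0.389, -0.0314, 0.0142]
tool_rot: [-0.082, -3.139, -0.001]
contact_force: [-2.8, -0.3, 1.8]
gripper_width: 0.0525
```

```bash
python3 -c "
from h import *
plan([*w(-.150,-0.0008),.015],A+np.pi/2)"
```

```text
at [ 0.389  -0.0314  0.0142] yaw 1.5184 t 6.75 F [-2.85 -0.26  1.79] w 0.05249773699905327
tgt [ 0.4497 -0.035   0.015 ] delta [-0.0607 -0.0004 -0.0009] rot [ 0.0005 -0.0019 -0.0004]
```

In contact at 2.8 N. Continuing.

Emit:
{"fn": "move_arm", "kwargs": {"delta_pos": [[-0.007,0,-0.001],[-0.014,0,-0.001],[-0.021,0,-0.001],[-0.028,0,-0.001],[-0.033,0,-0.001]], "rotation": [[0,-0.001,0],[0,-0.002,0],[0,-0.002,0],[0,-0.002,0],[0,-0.002,0]]}}

```text
time: 7.17
position: [0.423, -0.0332, 0.0153]
tool_rot: [0.082, 3.14, 0.001]
contact_force: [-2.6, 0.4, 1.7]
gripper_width: 0.0521
```

```bash
python3 -c "
from h import *
plan([*w(-.150,-0.0008),.015],A+np.pi/2)
rects('scene',7);rects('top',7)"
```

```text
at [ 0.423  -0.0332  0.0153] yaw 1.5185 t 7.1667 F [-2.61  0.37  1.69] w 0.0520960656915434
tgt [ 0.4497 -0.035   0.015 ] delta [-0.0268 -0.0004  0.0003] rot [ 0.0004  0.0004 -0.0003]
scene bay xy mm [-124.    -0.8] size [116.   92.4] ang rel bay 90.41 world [475.6 -36.4] 973
scene bay xy mm [  86.7 -148.7] size [72.9 75.7] ang rel bay 88.91 world [ 678.3 -195. ] 360
scene bay xy mm [ 86.  147.9] size [89.  75.8] ang rel bay 91.68 world [693.  101.3] 670
top bay xy mm [ 86.4 146.5] size [85.1 76. ] ang rel bay 91.87 world [693.4  99.8] 702
top bay xy mm [  74.5 -151.4] size [69.3 50.8] ang rel bay 90.78 world [ 666. -197.] 354
top bay xy mm [-272.4 -127. ] size [107.2  88.1] ang rel bay 66.64 world [ 320.9 -154.6] 1252
```

View pics/top_7.png

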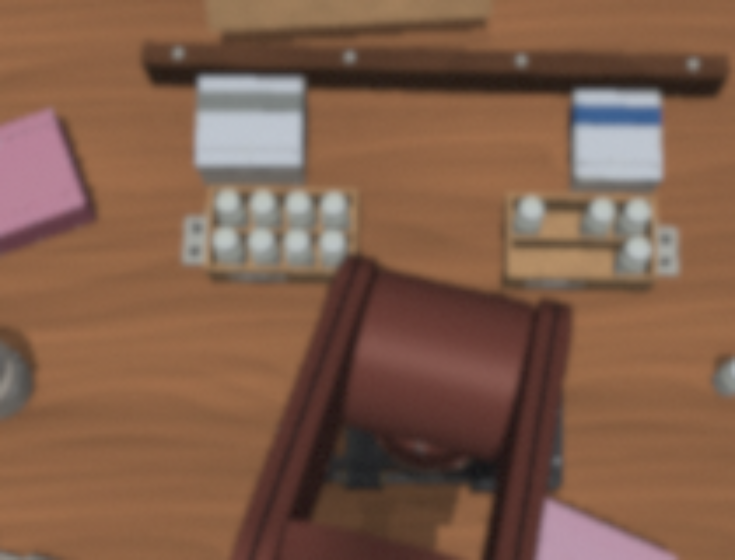

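View pics/scene_7.png

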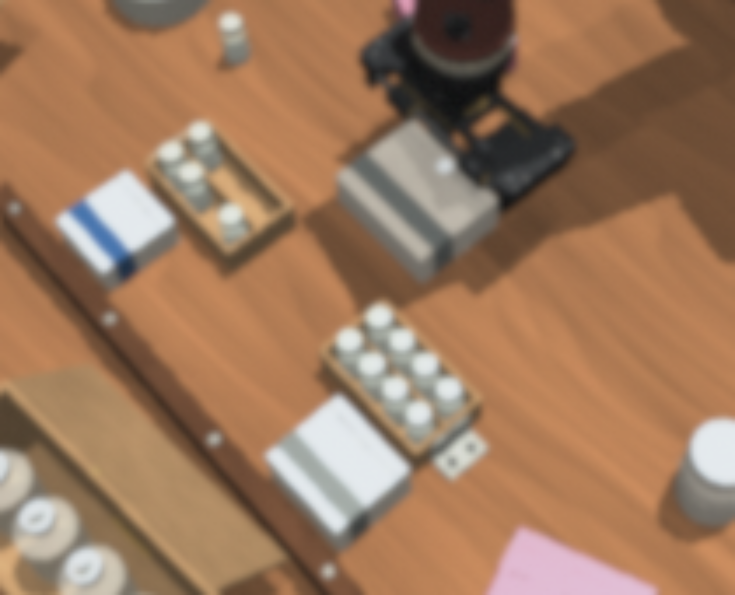

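The scene view shows the carton at (-124, -0.8) mm, square to the bay. Continuing to the gap mouth.

Emit:
{"fn": "move_arm", "kwargs": {"delta_pos": [[-0.007,0,0],[-0.014,0,0],[-0.021,0,0],[-0.028,0,0],[-0.033,0,0]], "rotation": [[0,0,0],[0,0,0],[0,0,0],[0,0,0],[0,0,0]]}}

```text
time: 7.68
position: [0.4574, -0.0352, 0.0156]
tool_rot: [0.082, 3.138, 0.0]
contact_force: [-1.8, -0.6, -0.2]
gripper_width: 0.0525
```

```bash
python3 -c "
from h import *
plan([*w(.038,-0.0008),.015],A+np.pi/2)
rects('scene',8)"
```

```text
at [ 0.4574 -0.0352  0.0156] yaw 1.5185 t 7.6833 F [-1.75 -0.64 -0.18] w 0.05245869963847259
tgt [ 0.6374 -0.0448  0.015 ] delta [-0.1802 -0.0002  0.0009] rot [ 0.0002  0.0022 -0.0003]
scene bay xy mm [-88.3  -0.1] size [114.1  90.8] ang rel bay 89.66 world [511.3 -37.6] 983
scene bay xy mm [  73.1 -149.1] size [51.9 72.4] ang rel bay 4.25 world [ 664.7 -194.7] 269
scene bay xy mm [ 85.9 148.4] size [87.2 76.1] ang rel bay 91.42 world [693.  101.7] 691
```

View pics/scene_8.png

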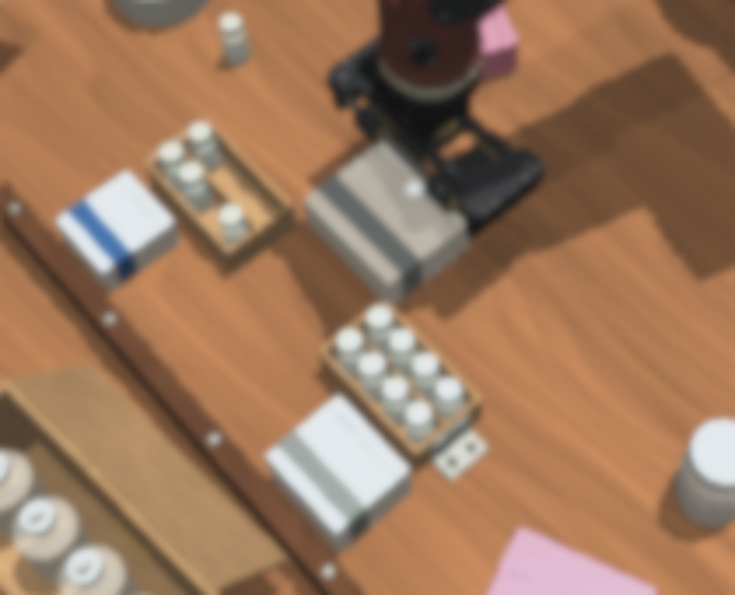

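The carton is at (-88, 0) mm and square, with the gap centre at +0.2 mm in the same view. Entering the gap slowly.

Emit:
{"fn": "move_arm", "kwargs": {"delta_pos": [[-0.005,0,0.0005],[-0.01,0,0.0005],[-0.015,0,0.0005],[-0.02,0,0.0005],[-0.025,0,0.0005]], "rotation": [[0,0.001,0],[0,0.002,0],[0,0.002,0],[0,0.002,0],[0,0.002,0]]}}

```text
time: 8.15
position: [0.4837, -0.0367, 0.0153]
tool_rot: [0.082, 3.139, 0.0]
contact_force: [-0.8, 0.8, -1.0]
gripper_width: 0.0523
```

```bash
python3 -c "
from h import *
plan([*w(.038,-0.0005),.015],A+np.pi/2)
rects('scene',9)"
```

```text
at [ 0.4837 -0.0367  0.0153] yaw 1.5184 t 8.15 F [-0.83  0.79 -1.04] w 0.052279296100687815
tgt [ 0.6374 -0.0445  0.015 ] delta [-0.1539  0.0003  0.0005] rot [ 0.0001  0.0013 -0.0004]
scene bay xy mm [-61.3   5.4] size [125.7  88.5] ang rel bay 90.03 world [538.5 -33.4] 1001
scene bay xy mm [  74.9 -149.9] size [54.2 73.1] ang rel bay 3.44 world [ 666.5 -195.6] 278
scene bay xy mm [ 85.9 149.1] size [87.6 75.7] ang rel bay 91.26 world [693.  102.5] 661
```

View pics/scene_9.png

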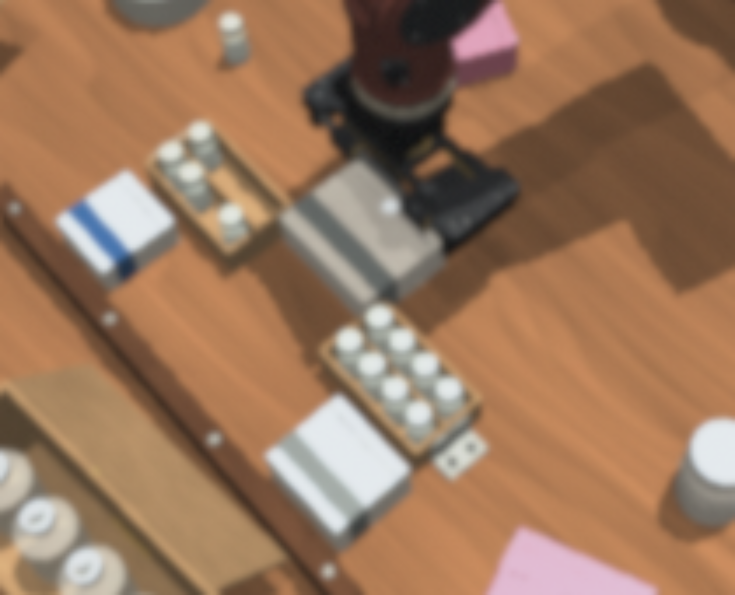

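The rectangle merged with a vial (length 125 mm), so its y value is not valid here. The picture shows the carton entering cleanly between the trays. Forces are about 1 N.

Emit:
{"fn": "move_arm", "kwargs": {"delta_pos": [[-0.006,0,0],[-0.012,0,0.0003],[-0.018,0,0.0003],[-0.024,0,0.0003],[-0.03,0,0.0003]], "rotation": [[0,0.001,0],[0,0.001,0],[0,0.001,0],[0,0.001,0],[0,0.001,0]]}}

```text
time: 8.62
position: [0.5153, -0.0385, 0.0155]
tool_rot: [0.082, 3.139, -0.0]
contact_force: [-2.5, 0.1, 1.3]
gripper_width: 0.0522
```

```bash
python3 -c "
from h import *
plan([*w(.038,-0.0005),.015],A+np.pi/2)
rects('scene',10);rects('top',10)"
```

```text
at [ 0.5153 -0.0385  0.0155] yaw 1.5183 t 8.6167 F [-2.55  0.13  1.26] w 0.0521637254806091
tgt [ 0.6374 -0.0445  0.015 ] delta [-0.1222  0.0004  0.0007] rot [-0.0001  0.0017 -0.0005]
scene bay xy mm [  86.5 -148.9] size [73.4 74.9] ang rel bay 89.98 world [ 678.2 -195.2] 365
scene bay xy mm [-26.7 -12.2] size [ 92.9 149.1] ang rel bay 5.53 world [572.2 -52.8] 1034
scene bay xy mm [ 85.5 149.4] size [87.5 76.4] ang rel bay 91.22 world [692.6 102.7] 701
top bay xy mm [ 87.  146.6] size [85.  76.7] ang rel bay 92.11 world [694.   99.9] 723
top bay xy mm [  72.6 -151.2] size [68.5 47.2] ang rel bay 88.83 world [ 664.1 -196.7] 343
top bay xy mm [-271.3 -124.5] size [112.8  88.4] ang rel bay 66.93 world [ 322.1 -152.2] 1428
```

View pics/scene_10.png

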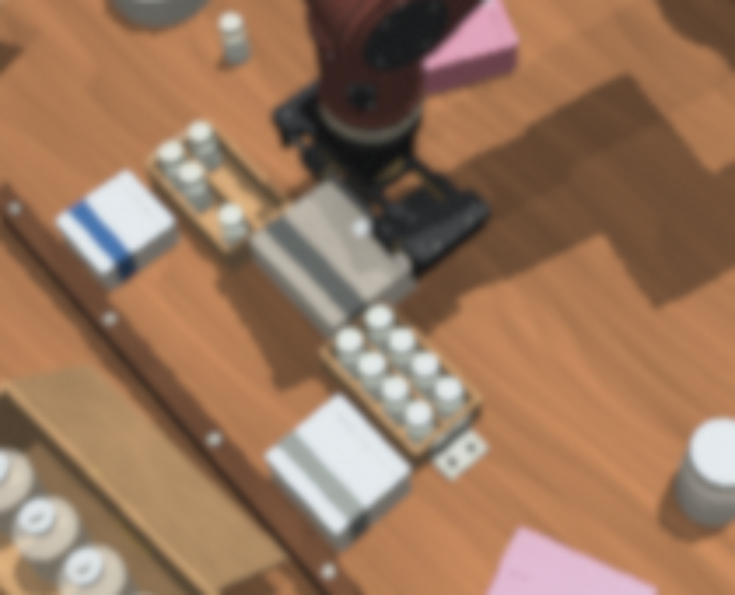

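View pics/top_10.png

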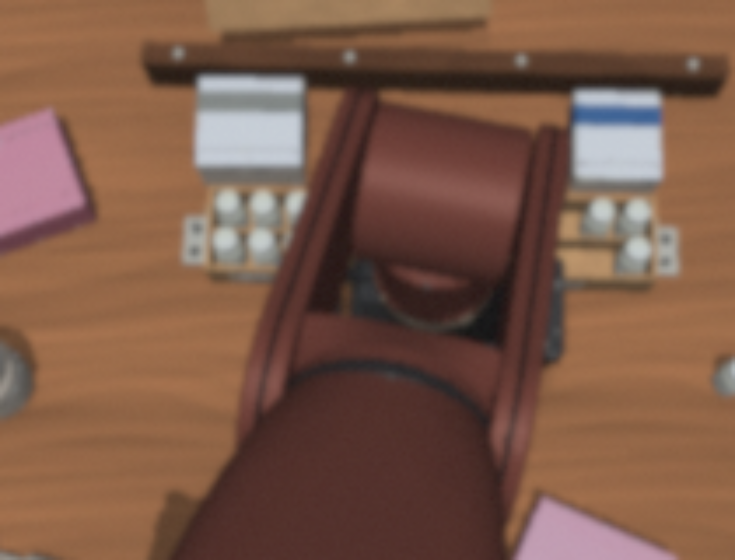

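In the scene view the carton is midway in the gap and square, with no side force. Pushing on.

Emit:
{"fn": "move_arm", "kwargs": {"delta_pos": [[-0.007,0,0.0005],[-0.014,0,0.0005],[-0.021,0,0.0005],[-0.028,0,0.0005],[-0.035,0,0.0005]], "rotation": [[0,0.001,0],[0,0.001,0],[0,0.001,0],[0,0.001,0],[0,0.001,0]]}}

```text
time: 9.13
position: [0.5521, -0.0406, 0.0154]
tool_rot: [0.082, 3.138, -0.001]
contact_force: [-0.7, 0.1, -0.8]
gripper_width: 0.0526
```

```bash
python3 -c "
from h import *
plan([*w(.038,-0.0005),.015],A+np.pi/2)
rects('scene',11)"
```

```text
at [ 0.5521 -0.0406  0.0154] yaw 1.5183 t 9.1333 F [-0.74  0.13 -0.83] w 0.05262319006711014
tgt [ 0.6374 -0.0445  0.015 ] delta [-0.0854  0.0006  0.0006] rot [-0.0003  0.0028 -0.0005]
scene bay xy mm [  73.1 -148.6] size [71.1 48.3] ang rel bay 88.07 world [ 664.7 -194.2] 281
scene bay xy mm [ 9.5 -9. ] size [142.9  84.3] ang rel bay 88.92 world [608.5 -51.5] 1046
scene bay xy mm [ 85.9 148.9] size [87.4 75.5] ang rel bay 91.44 world [693.  102.2] 667
```

View pics/scene_11.png

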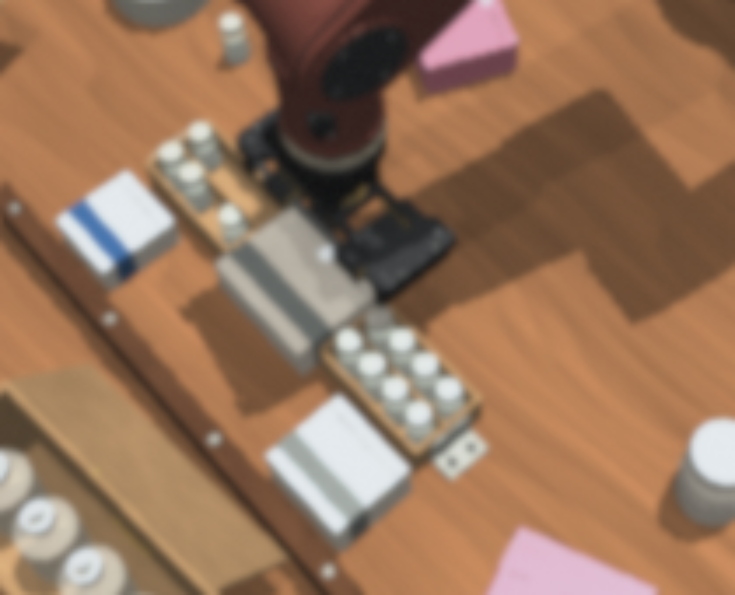

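The carton's front is now past the trays and it is still square. The fingers (about ±41 mm) enter the gap next.

Emit:
{"fn": "move_arm", "kwargs": {"delta_pos": [[-0.007,0,0.0003],[-0.014,0,0.0003],[-0.021,0,0.0003],[-0.028,0,0.0003],[-0.035,0.0003,0.0003]], "rotation": [[0,0.001,0],[0,0.002,0],[0,0.002,0],[0,0.002,0],[0,0.002,0]]}}

```text
time: 9.6
position: [0.5893, -0.0424, 0.0156]
tool_rot: [0.083, 3.138, -0.001]
contact_force: [-0.8, -0.0, -0.4]
gripper_width: 0.0522
```

Emit:
{"fn": "move_arm", "kwargs": {"delta_pos": [[-0.006,0,0],[-0.012,0,0],[-0.018,0,0],[-0.024,0,0],[-0.03,0,0]], "rotation": [[0,0,0],[0,0,0],[0,0,0],[0,0,0],[0,0,0]]}}

```text
time: 10.02
position: [0.6199, -0.044, 0.0157]
tool_rot: [0.083, 3.138, -0.001]
contact_force: [-1.4, -0.0, -0.8]
gripper_width: 0.0522
```

```bash
python3 -c "
from h import *
plan([*w(.038,-0.0005),.015],A+np.pi/2)
rects('scene',12)"
```

```text
at [ 0.6199 -0.044   0.0157] yaw 1.5181 t 10.0167 F [-1.44 -0.01 -0.85] w 0.05223273812289468
tgt [ 0.6374 -0.0445  0.015 ] delta [-0.0175  0.0005  0.0008] rot [-0.0006  0.0029 -0.0007]
scene bay xy mm [-265.7 -104.3] size [67.1 82.9] ang rel bay 69.04 world [ 328.8 -132.3] 257
scene bay xy mm [  77.5 -149.9] size [72.9 59.1] ang rel bay 92.56 world [ 669.1 -195.7] 285
scene bay xy mm [78.6  0.1] size [112.5  80.5] ang rel bay 90.01 world [678. -46.] 1011
scene bay xy mm [ 85.5 148.8] size [87.6 75.9] ang rel bay 90.73 world [692.7 102.2] 685
```

View pics/scene_12.png

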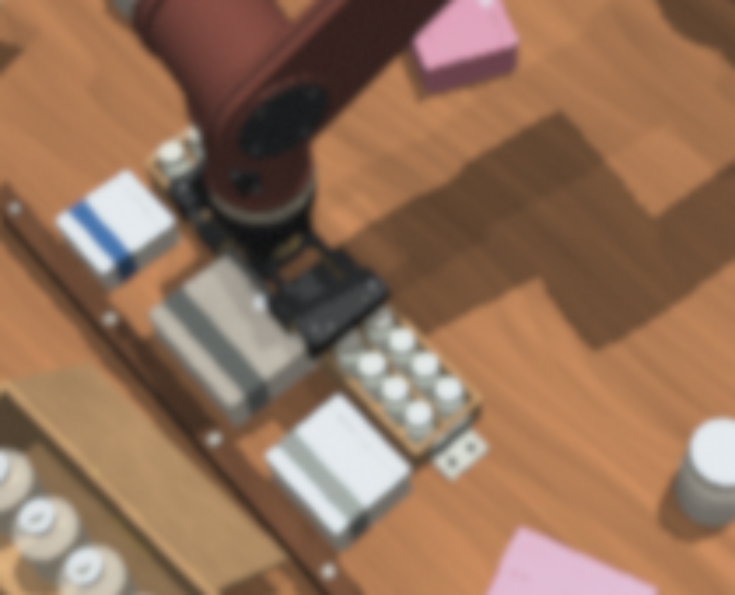

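About 16 mm remain to the board. I'll creep the rest while watching the force.

Emit:
{"fn": "move_arm", "kwargs": {"delta_pos": [[-0.004,0,0.0005],[-0.008,0,0.0005],[-0.011,0,0.0005],[-0.0135,0,0.0005],[-0.015,0,0.0005]], "rotation": [[0,0.001,0],[0,0.002,0],[0,0.002,0],[0,0.002,0],[0,0.002,0]]}}

```text
time: 10.48
position: [0.6358, -0.0451, 0.0155]
tool_rot: [0.083, 3.139, -0.001]
contact_force: [-7.1, 0.5, 5.3]
gripper_width: 0.0522
```

Emit:
{"fn": "move_arm", "kwargs": {"delta_pos": [[-0.001,0,0],[-0.002,0,0]], "rotation": [[0,0,0],[0,0,0]]}}

```text
time: 10.65
position: [0.6358, -0.0451, 0.0155]
tool_rot: [-0.082, -3.137, 0.001]
contact_force: [-12.5, -0.9, 10.6]
gripper_width: 0.0523
```

```bash
python3 -c "
from h import *
plan([*w(.038,-0.0005),.015],A+np.pi/2)
rects('scene',13)"
```

```text
at [ 0.6358 -0.0451  0.0155] yaw 1.5184 t 10.65 F [-12.48  -0.85  10.58] w 0.052336154239153804
tgt [ 0.6374 -0.0445  0.015 ] delta [-0.0016  0.0007  0.0005] rot [-0.0007 -0.0038 -0.0004]
scene bay xy mm [-265.  -102.4] size [73.3 82. ] ang rel bay 68.8 world [ 329.5 -130.4] 276
scene bay xy mm [102.8   9. ] size [134.4  93. ] ang rel bay 88.68 world [702.6 -38.4] 1071
scene bay xy mm [ 85.3 148.6] size [87.7 76.1] ang rel bay 90.74 world [692.4 101.9] 670
```

View pics/scene_13.png

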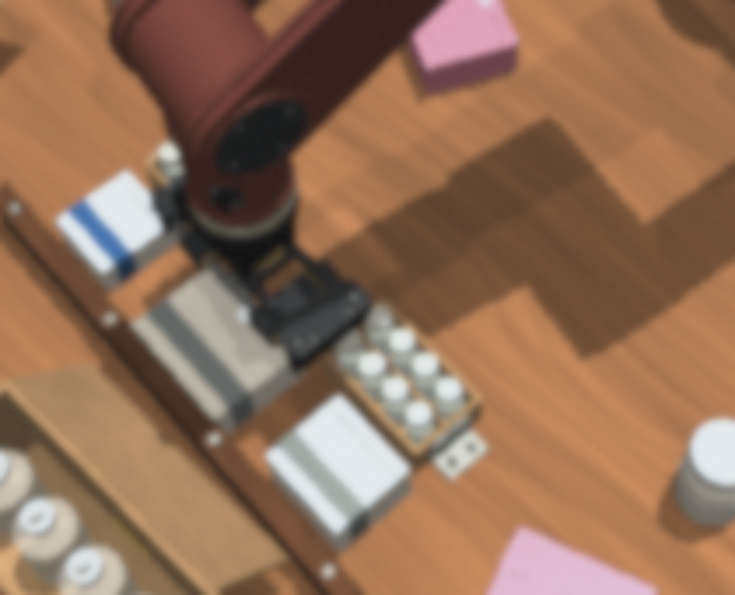

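The arm stalled at 12.5 N with the carton against the board. Retract straight back, then up.

Emit:
{"fn": "move_arm", "kwargs": {"delta_pos": [[0.003,0,0],[0.012,0.0005,0],[0.03,0.0005,0],[0.055,0.0005,0],[0.085,0.0005,0]], "rotation": [[0,0,0],[0,0,0],[0,0,0],[0,0,0],[0,0,0]]}}

```text
time: 11.12
position: [0.5517, -0.0403, 0.0164]
tool_rot: [-0.082, -3.14, 0.002]
contact_force: [-0.7, 0.0, 0.3]
gripper_width: 0.0524
```

Emit:
{"fn": "move_arm", "kwargs": {"delta_pos": [[0.03,0,0],[0.06,0,-0.02],[0.09,0,-0.05],[0.12,0,-0.08],[0.15,0,-0.11]], "rotation": [[0,0,0],[0,0,0],[0,0,0],[0,0,0],[0,0,0]]}}

```text
time: 11.53
position: [0.4023, -0.0323, 0.1257]
tool_rot: [-0.082, -3.14, 0.002]
contact_force: [0.4, -0.8, 1.0]
gripper_width: 0.0517
```

Emit:
{"fn": "move_arm", "kwargs": {"delta_pos": [[0.03,0.03,0],[0.04,0.06,0],[0.04,0.1,0],[0.04,0.13,0],[0.04,0.15,0]], "rotation": [[0,0,0],[0,0,0],[0,0,0],[0,0,0],[0,0,0]]}}

```text
time: 11.95
position: [0.3706, 0.1221, 0.1265]
tool_rot: [0.081, 3.137, 0.0]
contact_force: [0.0, -0.8, -0.2]
gripper_width: 0.0524
```

```bash
python3 -c "
from h import *
plan([*w(.038,-0.0005),.015],A+np.pi/2)
rects('scene',14);rects('top',14)
p,d=env.get_image('top'); cv2.imwrite('pics/top_full14.png',p[:,:,::-1]); np.savez('top14.npz',p=p,d=d)
X=pts('top',d);B=X[...,:2]-G;bx=1000*B@EX;by=1000*B@EY;z=X[...,2]
m=(z>.03)&(z<.0435)&(abs(by)<80)&(bx>37)&(bx<150)
r=cv2.minAreaRect(np.c_[bx[m],by[m]].astype(np.float32));print(r,np.median(z[m]))
for lo,hi in((-50,-25),(25,50)):
  k=m&(by>lo)&(by<hi);print(np.percentile(bx[k],[1,99]).round(1))
"
```

```text
at [0.3706 0.1221 0.1265] yaw 1.5195 t 11.95 F [ 0.01 -0.8  -0.2 ] w 0.05236633097322957
tgt [ 0.6374 -0.0445  0.015 ] delta [-0.2746 -0.1527  0.1124] rot [0.0004 0.0036 0.0007]
scene bay xy mm [-269.3 -110.3] size [85.8 81.8] ang rel bay 68.83 world [ 324.9 -138.2] 328
scene bay xy mm [  72.6 -147.4] size [74.1 47.9] ang rel bay 88.76 world [ 664.4 -193. ] 289
scene bay xy mm [98.4  8.6] size [132.3 106.1] ang rel bay 90.8 world [698.3 -38.5] 1228
scene bay xy mm [ 85.9 149.2] size [87.3 75.3] ang rel bay 91.34 world [693.  102.6] 676
top bay xy mm [92.2 -3.6] size [117.7  92.4] ang rel bay 89.74 world [691.4 -50.4] 1232
top bay xy mm [ 87.1 146.9] size [85.2 76.6] ang rel bay 90.77 world [694.2 100.2] 710
top bay xy mm [  74.6 -151.4] size [69.4 48.5] ang rel bay 91.54 world [ 666.2 -197. ] 342
top bay xy mm [-271.4 -124.5] size [112.8  88.4] ang rel bay 66.75 world [ 322.  -152.3] 1442
((97.92078399658203, -0.7978286743164062), (158.00860595703125, 103.15547180175781), 89.90792083740234) 0.04155857105532589
[ 47.2 143.2]
[ 47.6 146.2]
```

View pics/top_14.png

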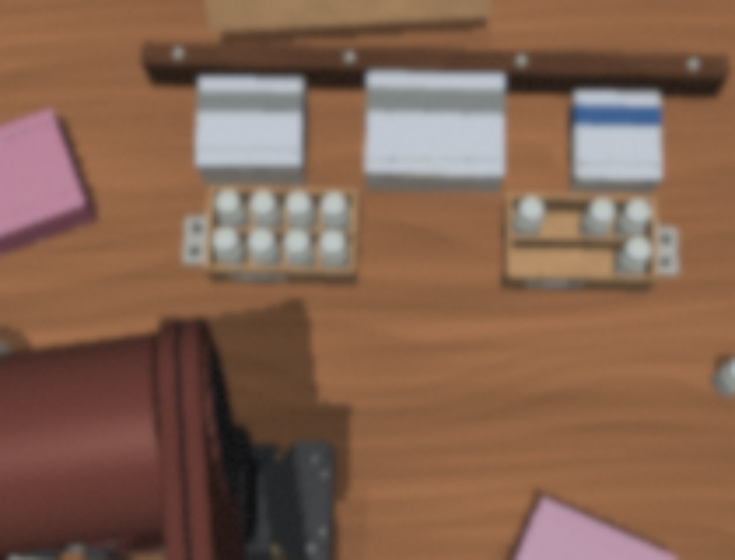

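View pics/scene_14.png

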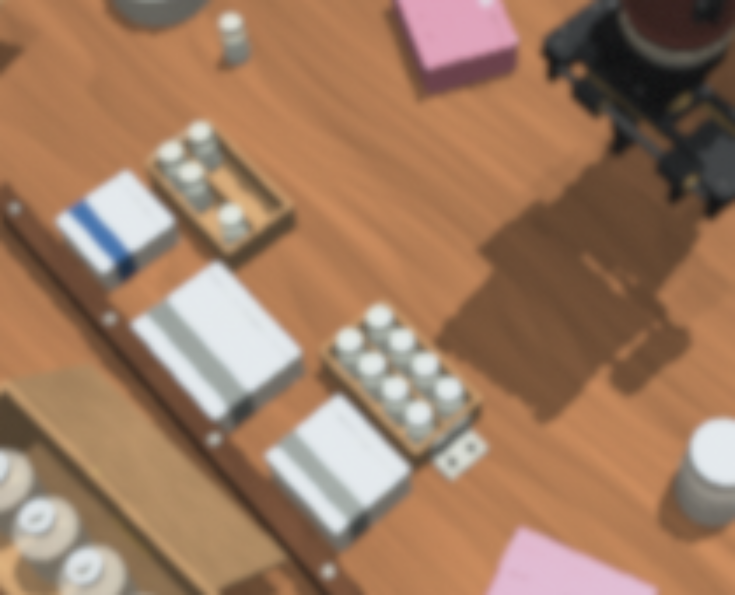

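View pics/top_full14.png

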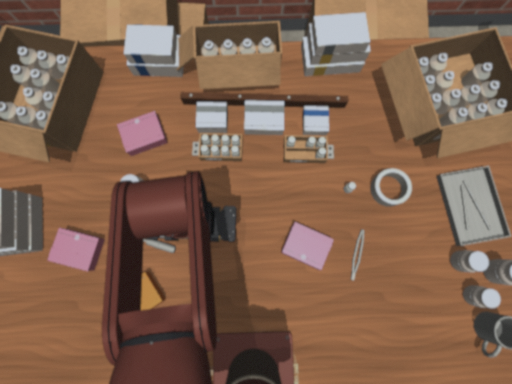

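In the top view the carton (crop 366–505, 70–190) lies flat against the board. Its near side is at bay x 47.2 and 47.6 mm at the two ends, against a target of 47. The neighbours are unmoved and the arm is clear.

```bash
python3 -c "
from h import *
print(env.hand_in())"
```

```text
the job is handed in; nothing more can be done
None
```

The carton lies squarely against the back board, in the free place behind the gap, and the job is handed in after about 12 s of robot time. I pushed it sideways about 13 cm on its left face with two fingertips. I then pushed it straight through the gap until it met the board, where pushing stalled at 12.5 N. After that I backed the arm out.

**Last checks:**
- **Position:** the carton's near side is at bay x 47.2 and 47.6 mm at its two ends (home is 47), so it is against the board and square to within about 0.5°.
- **Centring:** the last clean scene-view measurement before the board put it 0.1 mm off centre in y. The final rectangle fits (y -3.6 and +8.6 mm) had merged with parts of the board or vials, so I did not use them.
- **Neighbours:** both stock cartons measured the same as before within about 1 mm. The trays, vial, tape, forceps and the pink look-alikes in view showed no change in the pictures.
- **Not fully checked:** the arm partly hid the jar, the spoon and the orange box in the last top picture. The fingers passed above that area during the first approach and did not go down near them.

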